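# Unlock and open the slide drawer

### The job

Unlock the slide cabinet by turning the knob on its sloping front clockwise until it clicks past its detent, and then pull the drawer gently all the way open by its handle so that the slides can be taken out. The vial standing in the drawer must stay upright, and the things standing on and around the cabinet must stay where they are.

Things in the scene. Friction and masses are not known exactly. Their poses are not given: they have to be found in the camera images.
- cabinet: cream slide cabinet, fixed, 200 mm deep (x) x 280 wide (y) x 153 tall. Origin: centre of its underside; -x is its front, towards the robot; z up. Above the blue drawer front a fascia slopes 35 degrees from level, from a front edge (100 mm before the origin, 83 mm up) back to the flat top (from above the origin to the back); the lock knob stands square on it, 65 mm left of centre (+y)
- knob_grip (a point): lock knob: black bar 42 mm long, 14 thick, 32 tall on a black foot (44 mm wide, 8 thick) on a dark ring (68 mm wide, 6 thick). Point: on the knob's axis, 35 mm out from the fascia, 9 mm below the bar's outer end. z: outward along the axis, leaning 35 degrees from vertical to the cabinet's front; x: along the bar (turns with it), a white line on the bar's end at -x
- lock_knob (a joint): knob angle, rad: 0 locked (starts 0 to 0.35), grows clockwise seen facing it, stop at 2.5. Friction 0.05 N m holds it where it is left up to about 1.3; then a sprung detent resists (0.2 to 0.25 N m in all), throws it back to about 1.35 if let go before 1.65, and past 1.85 clicks it on to 2.1 or more. Its bolt holds the drawer until about 2.0. Too far for one grasp of most wrists: regrasp
- drawer_handle (a point): middle of the drawer's steel handle: level round bar 10 mm thick, 100 mm long along y, 52 mm above the bench, centre line 40 mm before the blue drawer face (272 wide, 6 to 74 mm up), a post at each end. x: away from the robot, into the cabinet; z up; the drawer opens along -x
- drawer (a joint): how far the drawer is out, m: 0 shut, 0.09 fully open at its stop; about 2.5 N of friction once unlocked
- vial: small glass vial with a blue cap, 26 mm across, 42 mm tall, standing loose in the drawer (unseen while it is shut). Origin: centre of its underside, z up its axis
- beaker: empty glass beaker 66 mm across, 85 mm tall, left of the cabinet. Loose; origin: centre of its underside
- stain_bottle: amber stain bottle 44 mm across, 90 mm tall, right of the cabinet. Loose; origin: centre of its underside
- dish: shut plastic culture dish 86 mm across, 12 mm tall, to the right in front of the cabinet. Loose; origin: centre of its underside
- slide_box: orange slide box 90 x 170 x 32 mm, to the left in front of the cabinet. Loose; origin: centre of its underside
- lens_jar: small glass jar with a white cap, 48 mm across, 55 mm tall, on the cabinet's flat top. Loose; origin: centre of its underside
- counter: grey tally counter 60 x 85 x 28 mm, on the cabinet's flat top. Loose; origin: centre of its underside

How it is judged:
By the outcome, as a careful person would: the job done as asked, in the order asked, and still so for the second after the job is handed in, with the robot touching nothing.
It also fails if it takes over 64 s, if anything falls off the work surface, if the arm or the gripper's body presses on something with over 40 N, if the wrist force passes 120 N, or if a joint passes its speed limit or range.

### The arm

A 7-joint arm with a two-finger parallel gripper is mounted at the origin on the work surface. World frame = base frame: x ahead of the robot, y to its left, z up, the work surface at z = 0. Lengths are in m, angles in degrees, forces in N, time in s.
With the tool pointing down it reaches from about 0.35 to 0.9 m from the base axis. Payload 19.9 kg.
Tool frame: the origin (TCP) lies at the very end of the fingers, on their centre line; the grasp point (between the pads) lies 19 mm behind it; z points along the fingers, y is the line along which they close (so a half turn about z gives the same grasp; the last joint's range is limited). The gripper opens to 85 mm and grips with 20 to 120 N. Pads are 22 mm wide; open, the fingers measure 114 mm over their backs; the gripper's body (76 mm by 85 mm) begins 54 mm behind the grasp point. The pads swing forward as they close: fully open they stand 13 mm farther back than shut.
Start: joints at [60.819, 23.915, -0.59, 92.452, 0.269, 63.638, -3.037], TCP at [0.282, -0.558, 0.231] pointing down, gripper open.
Joint ranges: [-161.28, 161.28], [-22.2, 115.67], [-73.04, 71.86], [3.21, 147.25], [-68.34, 248.33], [10.77, 114.83], [-161.83, 161.83]. Speed limits (degrees/s): [108.29, 108.29, 136.94, 136.94, 172.46, 172.46, 172.46].

### API

Orientations are given as a 3x3 rotation matrix whose columns are the frame's x, y, z axes.
In Python, from rig import sense, get_image, calibration, hand_in gives the robot as it stands.
- The arm moves only by the tool drive_tool, never from a script. Its arguments are lists of equal length, an entry for each row: "offset": the shift along the tool's x, y, z in units of 30 mm (1.0 is 30 mm), a list of three; "rot": the turn, a rotation vector about the tool's x, y, z in units of 5 degrees (1.0 is 5 degrees), a list of three; "claw": the opening, from 0 (shut) to 1 (fully open). A call has 1 to 5 rows; each row is the pose to reach, as a shift and turn from the pose commanded when the call began, along the tool's axes at that moment; what a row does not reach only later rows make up. A row lasts 1/8 s, in which the tool goes at most 62.5 mm and 10.7 degrees, less where a joint would pass 70% of its speed; a pose out of reach is approached as far as the arm can. A call with a gripper value outside its range is refused whole. The fingers move at their own pace and stop on an object; the grip force is fixed at half the most. Time passes only in rows, so rows that repeat a pose let the fingers close. It gives the time, the measured TCP pose, the force, the opening and the grip force at its end, in the units of the state.
- sense(): the state, without advancing time (a new reading comes with each control period).
- get_image(name): name is "scene" or "side" or "wrist"; returns the picture (384x512x3 uint8, red, green, blue); there is no depth.
- calibration(name): a dict with "fx", "fy", "cx", "cy" (pixels), "R" (3x3) and "t" (3): a world point X has camera coordinates R X + t; the wrist camera has in their place "T_tool_cam" (4x4, takes a point from camera to tool coordinates, whose origin is the TCP and whose axes are the flange's). Camera axes: x right, y down, z forward; pixel columns grow to the right and rows downward; lengths in m; the calibration is good to about 2 mm. A picture is of the moment at which its call begins: read the wrist's pose just before it. calibration takes no time and is no camera call.
- hand_in(): hands the job in; it is judged then, once.
The state is a dict: "time_s": time; "joint_pos": joint angles; "qd": joint speeds; "joint_efforts": joint torques, N m; "ee_pos": TCP position; "eef_rot": TCP orientation; "wrist_force": force on the tool from outside, world axes, zero at the start; "torque": the same for the moment, N m; "gripper_width": finger opening in m; "grip_force": force on a finger pad.
Only numpy, scipy, OpenCV 4.12 (cv2) and the standard library are available. Lean on these libraries where they do the work, as an engineer would, in place of code of your own. Each camera call takes 0.05 s, during which the arm holds its last target. There are 200 camera calls.

## Working session

There is one attempt and no reset: what is moved stays moved. The work goes in short steps, Python scripts to look and compute and a tool call to move; the robot and the scene stay as the last step left them, time stands still between calls to the robot, and variables do not carry over. Pictures are saved under pics/ and viewed, at most 10 in all, crops included, and the job is handed in when it is done.

Besides the shell and the picture viewer there is one more tool, called after "Emit:" as name(argument=value, ...) on one line, values as JSON. drive_tool: Moves the arm, as the interface text tells. Its arguments: {"type":"object","properties":{"offset":{"type":"array","items":{"type":"array","items":{"type":"number"}}},"rot":{"type":"array","items":{"type":"array","items":{"type":"number"}}},"claw":{"type":"array","items":{"type":"number"}}},"required":["offset","rot","claw"]}

```bash
mkdir -p pics
cat > snap.py <<'E'
import sys,cv2,numpy as np
from rig import *
for n,o in zip(sys.argv[1::2],sys.argv[2::2]):
    cv2.imwrite('pics/'+o+'.png',get_image(n)[:,:,::-1])
E
python3 - <<'E'
from rig import *
import cv2,numpy as np
a=get_image("scene");b=get_image("side")
cv2.imwrite('pics/s0.png',a[:,:,::-1]);cv2.imwrite('pics/d0.png',b[:,:,::-1])
np.set_printoptions(precision=4,suppress=True)
for n in("scene","side","wrist"):
    c=calibration(n);print(n,{k:np.round(v,4).tolist() for k,v in c.items()})
s=sense();print(s)
E
```

```text
scene {'fx': 354.4206, 'fy': 354.4206, 'cx': 254.0797, 'cy': 191.2087, 'R': [[-0.4437, 0.8962, 0.0028], [0.8207, 0.4075, -0.4006], [-0.3601, -0.1754, -0.9163]], 't': [0.2576, -0.4648, 1.1804]}
side {'fx': 409.2209, 'fy': 409.2209, 'cx': 251.7522, 'cy': 191.8222, 'R': [[-0.7931, -0.6088, -0.0185], [-0.2933, 0.4083, -0.8644], [0.5338, -0.6801, -0.5024]], 't': [0.5065, 0.2783, 0.8553]}
wrist {'fx': 280.5871, 'fy': 280.5871, 'cx': 254.9835, 'cy': 191.5072, 'T_tool_cam': [[0.001, -0.9493, -0.3144, 0.0805], [1.0, 0.0012, -0.0005, 0.0016], [0.0009, -0.3144, 0.9493, -0.1432], [0.0, 0.0, 0.0, 1.0]]}
{'time_s': 0.1, 'joint_pos': array([60.8196, 23.9445, -0.5893, 92.4815,  0.2686, 63.6378, -3.0362]), 'qd': array([-0.0801,  0.0266,  0.0314, -0.0366,  0.1708, -0.0507,  0.0143]), 'joint_efforts': array([  0.001 , -86.5824,   0.6801, -43.564 ,   0.0191,   0.005 ,
        -0.    ]), 'ee_pos': array([ 0.2817, -0.5576,  0.2307]), 'eef_rot': array([[ 0.8926,  0.4509, -0.0006],
       [ 0.4509, -0.8926,  0.0009],
       [-0.0001, -0.0011, -1.    ]]), 'wrist_force': array([-0.0464, -0.1136,  0.3865]), 'torque': array([-0.0318, -0.0535,  0.0178]), 'grip_force': 0.0, 'gripper_width': 0.08564276343489247}
```

View pics/s0.png

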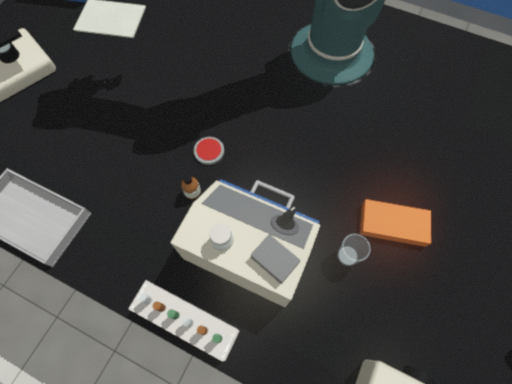

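View pics/d0.png

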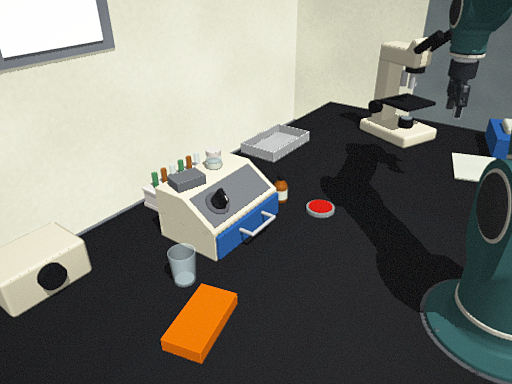

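The scene view shows the cabinet around (248,238), its front edge from (221,184) to (318,221), the knob at (287,222) and the handle at (272,190). The side view has the knob at (219,200) and the handle at (257,225). I'll enlarge both to get corners.

Run:
```python
import cv2,numpy as np
a=cv2.imread('pics/s0.png')[170:310,165:335];b=cv2.imread('pics/d0.png')[140:265,135:290]
f=lambda i,s:cv2.resize(i,None,fx=s,fy=s,interpolation=cv2.INTER_CUBIC)
A=f(a,2.3);B=f(b,2.5)
A=f(a,2.3); h=max(A.shape[0],B.shape[0])
P=lambda i:cv2.copyMakeBorder(i,0,h-i.shape[0],0,0,cv2.BORDER_CONSTANT)
o=np.hstack([P(A),P(B)]);print(A.shape,o.shape);cv2.imwrite('pics/z0.png',o)
```

```text
(322, 391, 3) (322, 779, 3)
```

View pics/z0.png

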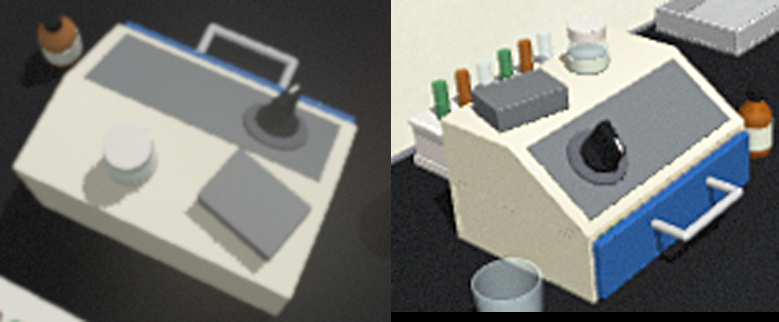

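The zoom shows the cabinet corners, knob ring and handle ends clearly in both views. I'll fit the cabinet pose to these points.

```bash
cat > fit.py <<'E'
import numpy as np
from rig import calibration
from scipy.optimize import least_squares
S=lambda u,v:(165+u/2.3,170+v/2.3); D=lambda u,v:(135+(u-391)/2.5,140+v/2.5)
c,s=np.cos(np.radians(35)),np.sin(np.radians(35))
fas=lambda d,h,y:np.array([-.1+d*c-h*s,y,.083+d*s+h*c])
L=[('scene',S(122,27),(-.1,-.14,.083)),('scene',S(355,124),(-.1,.14,.083)),('scene',S(275,298),(.1,.14,.153)),('scene',S(15,165),(.1,-.14,.153)),
('scene',S(212,28),(-.146,-.05,.052)),('scene',S(296,65),(-.146,.05,.052)),('scene',S(277,125),'k'),
('side',D(597,237),(-.1,.14,.083)),('side',D(748,132),(-.1,-.14,.083)),('side',D(443,118),(.1,.14,.153)),('side',D(490,130),(0,.14,.153)),
('side',D(598,302),(-.1,.14,0)),('side',D(460,237),(.1,.14,0)),('side',D(675,45),(0,-.14,.153)),('side',D(688,234),(-.146,.05,.052)),('side',D(740,191),(-.146,-.05,.052)),('side',D(598,153),'k')]
def proj(n,X):
    k=calibration(n);p=np.array(k['R'])@X+np.array(k['t']);return np.array([k['fx']*p[0]/p[2]+k['cx'],k['fy']*p[1]/p[2]+k['cy']])
def Rz(a):return np.array([[np.cos(a),-np.sin(a),0],[np.sin(a),np.cos(a),0],[0,0,1]])
def res(p):
    return np.concatenate([proj(n,Rz(p[2])@(fas(p[3],.006,.065) if isinstance(m,str) else np.array(m))+[p[0],p[1],0])-uv for n,uv,m in L])
r=least_squares(res,[.65,.1,0,.06],loss='soft_l1')
p=r.x;np.set_printoptions(precision=4,suppress=True)
if __name__=='__main__':
    print(p,np.degrees(p[2]));print(r.fun.size,res(p).reshape(-1,2).round(1).tolist())
    W=lambda m:Rz(p[2])@m+[p[0],p[1],0]
    print('knobgrip',W(fas(p[3],.035,.065)),'axis out',Rz(p[2])@[-s,0,c],'handle',W(np.array([-.143,0,.052])))
E
python3 fit.py
```

```text
[0.7098 0.0521 0.0147 0.0652] 0.8412318848594355
34 [[-0.9, -3.2], [0.8, -0.1], [5.7, -1.5], [-0.9, -1.8], [-0.4, 0.5], [-1.8, -0.3], [-0.7, -1.0], [-3.4, 0.1], [-0.8, -4.2], [-0.8, 0.1], [7.5, 6.6], [-1.7, 0.3], [-0.1, -0.3], [0.7, 0.7], [-2.8, 0.2], [-1.9, -0.0], [-0.3, -0.1]]
knobgrip [0.6422 0.1161 0.1491] axis out [-0.5735 -0.0084  0.8192] handle [0.5669 0.05   0.052 ]
```

```bash
cat > go.py <<'E'
import numpy as np
from rig import sense
from scipy.spatial.transform import Rotation as R
from fit import p,fas,Rz
np.set_printoptions(precision=3,suppress=True)
a=p[2]
out=Rz(a)@[-np.sin(np.radians(35)),0,np.cos(np.radians(35))]
up=Rz(a)@[np.cos(np.radians(35)),0,np.sin(np.radians(35))]; left=Rz(a)@[0,1,0]
def kn(h): return Rz(a)@fas(p[3],h,.065)+[p[0],p[1],0]   # point on knob axis, h out
def ktool(phi): # tool x turned phi deg about tool z from slope-up (positive = clockwise facing)
    z=-out;x=up*np.cos(np.radians(phi))+np.cross(z,up)*np.sin(np.radians(phi));return np.c_[x,np.cross(z,x),z]
def to(P,T):
    s=sense();R0=s['eef_rot'];o=R0.T@(np.array(P)-s['ee_pos'])/.03
    r=R.from_matrix(R0.T@T).as_rotvec(degrees=True)/5
    print('offset',o,'rot',r,'t',s['time_s'],'q',s['joint_pos'],'F',s['wrist_force'])
E
python3 -c "
from go import *
for phi in(-90,-60,0): to(kn(.12),ktool(phi))"
```

```text
offset [ 19.392 -15.335   0.416] rot [ -6.259   3.901 -12.393] t 0.1 q [60.82  23.945 -0.589 92.482  0.269 63.638 -3.036] F [-0.046 -0.114  0.386]
offset [ 19.392 -15.335   0.416] rot [-4.854  5.193 -6.595] t 0.1 q [60.82  23.945 -0.589 92.482  0.269 63.638 -3.036] F [-0.046 -0.114  0.386]
offset [ 19.392 -15.335   0.416] rot [-1.597  6.882  5.025] t 0.1 q [60.82  23.945 -0.589 92.482  0.269 63.638 -3.036] F [-0.046 -0.114  0.386]
```

Emit:
drive_tool(offset=[[2,-1.5,-0.3],[4,-3,-0.5],[5.5,-4.5,-0.5],[7.2,-6,-0.5],[8.5,-7,-0.5]], rot=[[0,0,0],[0,0,-1],[0,0,-2],[0,0,-3],[0,0,-4]], claw=[0.6,0.6,0.6,0.6,0.6])

```text
time_s: 0.72
ee_pos: [0.4073, -0.2706, 0.2462]
eef_rot: [[0.683, 0.731, -0.0], [0.731, -0.683, -0.0], [-0.0, 0.0, -1.0]]
wrist_force: [1.1, -1.1, -0.3]
gripper_width: 0.0513
grip_force: 0.0
```

```bash
python3 -c "
from go import *
to(kn(.13),ktool(-60))"
```

```text
offset [13.507 -4.384  0.642] rot [-5.608  4.219 -2.689] t 0.725 q [ 41.628   9.487 -12.918 109.995   2.433  60.779 -15.351] F [ 1.081 -1.148 -0.277]
```

Emit:
drive_tool(offset=[[2,-0.7,0],[4,-1.4,0],[6,-2,0],[8,-2.7,0],[9.8,-3.2,0]], rot=[[-1,0.7,-0.5],[-2,1.4,-1],[-3,2.2,-1.5],[-4,2.9,-2],[-4.5,3.4,-2.2]], claw=[0.6,0.6,0.6,0.6,0.6])

```text
time_s: 1.35
ee_pos: [0.5382, 0.0096, 0.2464]
eef_rot: [[0.466, 0.747, 0.475], [0.85, -0.527, -0.003], [0.248, 0.405, -0.88]]
wrist_force: [1.8, -1.4, 0.2]
gripper_width: 0.0514
grip_force: 0.0
```

```bash
python3 -c "
from go import *
to(kn(.13),ktool(-60))"
```

```text
offset [ 3.602 -0.889  1.345] rot [-1.08   0.794 -0.507] t 1.35 q [ 23.873   2.09  -30.255 123.717   9.264  26.583 -45.242] F [ 1.784 -1.381  0.218]
```

Emit:
drive_tool(offset=[[1.5,-0.4,0.5],[3,-0.8,1],[3.6,-0.9,1.35],[3.6,-0.9,1.35]], rot=[[-0.5,0.4,-0.2],[-1,0.8,-0.5],[-1.1,0.8,-0.5],[-1.1,0.8,-0.5]], claw=[0.6,0.6,0.6,0.6])

```text
time_s: 1.85
ee_pos: [0.5875, 0.1158, 0.2252]
eef_rot: [[0.396, 0.719, 0.571], [0.872, -0.489, 0.01], [0.286, 0.495, -0.821]]
wrist_force: [-0.8, -0.4, 0.5]
gripper_width: 0.0514
grip_force: 0.0
```

```bash
python3 -c "
from go import *
to(kn(.13),ktool(-60))"; python3 -c "
from rig import *
import cv2,numpy as np
s=sense();im=get_image('wrist')
np.savez('w1.npz',p=s['ee_pos'],R=s['eef_rot'])
cv2.imwrite('pics/w1.png',im[:,:,::-1])"
```

```text
offset [ 0.003  0.041 -0.042] rot [-0.032  0.003  0.01 ] t 1.85 q [  6.85    9.696 -28.472 122.063  45.385  21.74  -87.612] F [-0.839 -0.396  0.541]
```

View pics/w1.png

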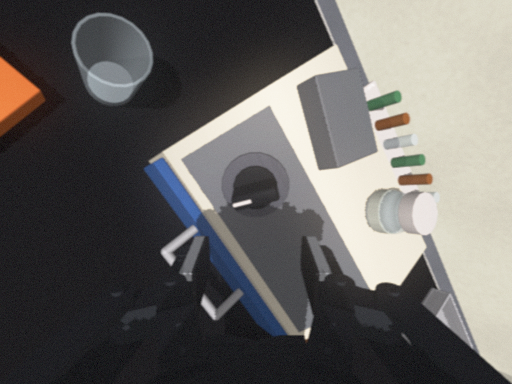

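The wrist view shows the knob ring centred at (255,185) and the white line from (233,206) to (251,202). I'll cast these onto the knob planes.

```bash
python3 - <<'E'
from go import *
from rig import calibration
d=np.load('w1.npz');k=calibration('wrist');T=k['T_tool_cam']
C=d['p']+d['R']@T[:3,3];M=d['R']@T[:3,:3]
def hit(u,v,h):
    r=M@[(u-k['cx'])/k['fx'],(v-k['cy'])/k['fy'],1];P=C+r*(((kn(h)-C)@out)/(r@out))
    q=P-kn(h);return np.array([q@up,-(q@left)])*1e3   # up-slope, right (clockwise=up->right)
for u,v,h in[(255,185,.006),(233,206,.044),(251,202,.044)]:
    print(hit(u,v,h))
a=hit(233,206,.044)-hit(251,202,.044);print('line dir (from up, cw)',np.degrees(np.arctan2(a[1],a[0])))
E
python3 - <<'E'
import cv2
i=cv2.imread('pics/w1.png')[140:230,195:315]
i=cv2.convertScaleAbs(i,alpha=2.5,beta=10)
cv2.imwrite('pics/w1z.png',cv2.resize(i,None,fx=5,fy=5,interpolation=cv2.INTER_CUBIC))
E
```

```text
[-0.956  0.929]
[-21.155  -2.036]
[-5.719  2.547]
line dir (from up, cw) -163.46186613083307
```

View pics/w1z.png

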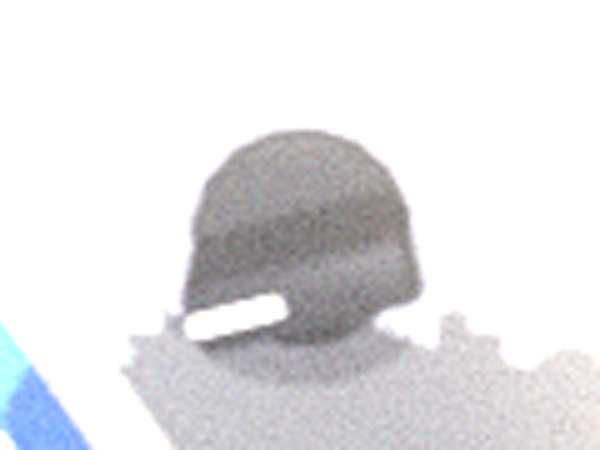

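Line direction puts the bar at about 16.5° (0.29 rad), which is within the stated range, and the position agrees to 1 mm. I'll test how roll maps onto the wrist joints.

Emit:
drive_tool(offset=[[0,0,0],[0,0,0],[0,0,0]], rot=[[0,0,-2],[0,0,-4],[0,0,-4]], claw=[0.6,0.6,0.6])

```text
time_s: 2.28
ee_pos: [0.5877, 0.1118, 0.2264]
eef_rot: [[0.133, 0.809, 0.572], [0.986, -0.166, 0.006], [0.099, 0.564, -0.82]]
wrist_force: [0.4, 0.0, -0.7]
gripper_width: 0.051
grip_force: 0.0
```

```bash
python3 -c "
from go import *
to(kn(.13),ktool(-80))"
```

```text
offset [ 0.115 -0.009 -0.01 ] rot [-0.011  0.034 -0.045] t 2.275 q [  9.957   9.81  -31.453 122.037  46.338  22.177 -68.329] F [ 0.395  0.006 -0.694]
```

Emit:
drive_tool(offset=[[0.1,0,0],[0.1,0,0],[0.1,0,0],[0.1,0,0],[0.1,0,0]], rot=[[0,0,-2],[0,0,-4],[0,0,-6],[0,0,-8],[0,0,-10]], claw=[0.6,0.6,0.6,0.6,0.6])

```text
time_s: 2.9
ee_pos: [0.5881, 0.1153, 0.2266]
eef_rot: [[-0.536, 0.621, 0.572], [0.759, 0.651, 0.006], [-0.369, 0.438, -0.82]]
wrist_force: [0.0, -0.0, -0.3]
gripper_width: 0.0514
grip_force: 0.0
```

Emit:
drive_tool(offset=[[0,0,0],[0,0,0],[0,0,0],[0,0,0],[0,0,0]], rot=[[0,0,-2],[0,0,-4],[0,0,-6],[0,0,-6.7],[0,0,-6.7]], claw=[0.6,0.6,0.6,0.6,0.6])

```text
time_s: 3.52
ee_pos: [0.5881, 0.1154, 0.2266]
eef_rot: [[-0.789, 0.225, 0.572], [0.279, 0.96, 0.006], [-0.548, 0.164, -0.82]]
wrist_force: [0.1, 0.4, -0.9]
gripper_width: 0.0515
grip_force: 0.0
```

```bash
python3 -c "
from go import *
to(kn(.06),ktool(-163.5));to(kn(.017),ktool(-163.5))"
```

```text
offset [0.001 0.002 2.317] rot [-0.03  -0.01  -0.077] t 3.525 q [ 20.888  11.757 -44.163 121.567  52.06   24.667  10.234] F [ 0.134  0.436 -0.899]
offset [-0.     0.006  3.751] rot [-0.03  -0.01  -0.077] t 3.525 q [ 20.888  11.757 -44.163 121.567  52.06   24.667  10.234] F [ 0.134  0.436 -0.899]
```

Emit:
drive_tool(offset=[[0,0,1.2],[0,0,2.3],[0,0,3],[0,0,3.6],[0,0,3.6]], rot=[[0,0,0],[0,0,0],[0,0,0],[0,0,0],[0,0,0]], claw=[0.6,0.6,0.6,0.6,0.6])

```text
time_s: 4.15
ee_pos: [0.6497, 0.1166, 0.1369]
eef_rot: [[-0.79, 0.225, 0.571], [0.278, 0.961, 0.006], [-0.547, 0.164, -0.821]]
wrist_force: [-0.5, 0.4, 0.4]
gripper_width: 0.051
grip_force: 0.0
```

```bash
python3 -c "
from go import *
to(kn(.022),ktool(-163.5))"; python3 snap.py wrist w2
```

```text
offset [-0.03  -0.004 -0.042] rot [-0.032 -0.03  -0.064] t 4.15 q [  9.943  25.555 -32.364 117.722  78.279  22.326 -12.097] F [-0.473  0.424  0.356]
```

View pics/w2.png

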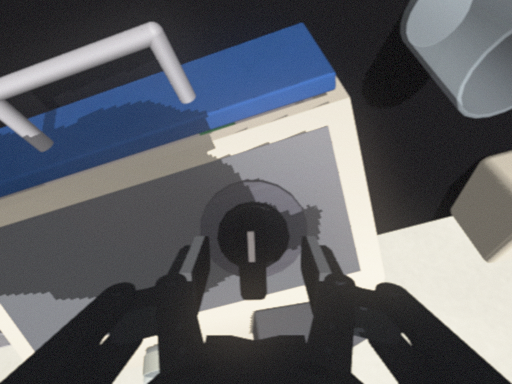

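The knob bar at (252,255) lies upright and centred between the fingers at (200,250) and (308,250), so I'll close.

Emit:
drive_tool(offset=[[0,0,0],[0,0,0],[0,0,0],[0,0,0]], rot=[[0,0,0],[0,0,0],[0,0,0],[0,0,0]], claw=[0.1,0,0,0])

```text
time_s: 4.7
ee_pos: [0.6496, 0.1152, 0.1386]
eef_rot: [[-0.789, 0.224, 0.573], [0.275, 0.961, 0.004], [-0.55, 0.161, -0.82]]
wrist_force: [-15.7, -8.5, 14.8]
gripper_width: 0.0128
grip_force: 58.6
```

Emit:
drive_tool(offset=[[0,0,0],[0,0,0],[0,0,0],[0,0,0]], rot=[[0,0,1],[0,0,2],[0,0,3],[0,0,3]], claw=[0,0,0,0])

```text
time_s: 5.2
ee_pos: [0.6494, 0.1148, 0.1384]
eef_rot: [[-0.703, 0.422, 0.573], [0.516, 0.856, 0.003], [-0.489, 0.298, -0.82]]
wrist_force: [-17.6, -11.4, 15.3]
gripper_width: 0.0126
grip_force: 59.0
```

```bash
python3 -c "
from go import *
to(kn(.02),ktool(-148.5));print(sense()['torque'],sense()['gripper_width'])"
```

```text
offset [0.019 0.045 0.072] rot [-0.061  0.02  -0.054] t 5.2 q [  9.099  25.098 -31.225 117.847  77.839  21.961 -26.854] F [-17.561 -11.402  15.294]
[-1.73   1.885 -1.271] 0.012649797151986391
```

Emit:
drive_tool(offset=[[-0.02,-0.04,-0.06],[-0.02,-0.04,-0.06],[-0.02,-0.04,-0.06],[-0.02,-0.04,-0.06],[-0.02,-0.04,-0.06]], rot=[[0,0,1.2],[0,0,2.4],[0,0,3.6],[0,0,4.8],[0,0,6]], claw=[0,0,0,0,0])

```text
time_s: 5.82
ee_pos: [0.6483, 0.1137, 0.1383]
eef_rot: [[-0.398, 0.718, 0.571], [0.876, 0.482, 0.004], [-0.272, 0.502, -0.821]]
wrist_force: [8.8, -4.0, -18.3]
gripper_width: 0.0126
grip_force: 63.8
```

```bash
python3 -c "
from go import *
to(kn(.02),ktool(-118.5));s=sense();print(s['eef_rot'].T@s['torque'],s['eef_rot'].T@s['wrist_force'])"
```

```text
offset [0.054 0.076 0.09 ] rot [-0.057  0.022 -0.081] t 5.825 q [  7.208  24.499 -28.711 118.026  76.455  20.742 -56.09 ] F [  8.799  -3.954 -18.336]
[ 1.565 -0.158 -0.083] [-1.981 -4.785 20.061]
```

Emit:
drive_tool(offset=[[0,0,0.03],[0,0,0.03],[0,0,0.03],[0,0,0.03],[0,0,0.03]], rot=[[0,0,1.2],[0,0,2.4],[0,0,3.6],[0,0,4.8],[0,0,6]], claw=[0,0,0,0,0])

```text
time_s: 6.45
ee_pos: [0.6477, 0.1136, 0.1376]
eef_rot: [[0.015, 0.821, 0.57], [1.0, -0.02, 0.003], [0.014, 0.57, -0.822]]
wrist_force: [-16.6, -8.1, 1.0]
gripper_width: 0.0125
grip_force: 68.3
```

```bash
python3 -c "
from go import *
to(kn(.02),ktool(-88.5));s=sense();print(s['eef_rot'].T@s['torque'],s['eef_rot'].T@s['wrist_force'])"
```

```text
offset [0.09  0.07  0.082] rot [-0.046  0.058 -0.073] t 6.45 q [  4.75   24.014 -25.771 118.178  75.426  19.643 -85.666] F [-16.647  -8.062   1.034]
[ 3.519 -1.815 -0.231] [ -8.293 -12.919 -10.369]
```

Emit:
drive_tool(offset=[[-0.03,-0.03,0],[-0.03,-0.03,0],[-0.03,-0.03,0],[-0.03,-0.03,0],[-0.03,-0.03,0]], rot=[[0,0,1.5],[0,0,3],[0,0,4.5],[0,0,6],[0,0,7.2]], claw=[0,0,0,0,0])

```text
time_s: 7.08
ee_pos: [0.6467, 0.114, 0.1369]
eef_rot: [[0.494, 0.657, 0.57], [0.797, -0.604, 0.006], [0.348, 0.451, -0.822]]
wrist_force: [-14.5, -2.7, -1.4]
gripper_width: 0.0128
grip_force: 67.8
```

```bash
python3 -c "
from go import *
to(kn(.02),ktool(-52.5));s=sense();print(s['eef_rot'].T@s['torque'],s['eef_rot'].T@s['wrist_force'])"
```

```text
offset [0.127 0.046 0.082] rot [-0.021  0.055 -0.071] t 7.075 q [   1.474   23.408  -21.829  118.433   73.987   17.989 -121.022] F [-14.478  -2.658  -1.368]
[ 2.767 -2.524 -0.091] [-9.743 -8.521 -7.142]
```

Emit:
drive_tool(offset=[[0,0,0],[0,0,0],[0,0,0],[0,0,0],[0,0,0]], rot=[[0,0,1],[0,0,1],[0,0,1],[0,0,1],[0,0,1]], claw=[0,0,0.6,0.6,0.6])

```text
time_s: 7.7
ee_pos: [0.6489, 0.1147, 0.1385]
eef_rot: [[0.545, 0.612, 0.573], [0.744, -0.668, 0.007], [0.387, 0.422, -0.82]]
wrist_force: [0.1, -0.0, -0.4]
gripper_width: 0.0513
grip_force: 0.0
```

Emit:
drive_tool(offset=[[0,0,-1],[0,0,-2],[0,0,-3],[0,0,-4],[0,0,-4]], rot=[[0,0,0],[0,0,0],[0,0,0],[0,0,0],[0,0,0]], claw=[0.6,0.6,0.6,0.6,0.6])

```text
time_s: 8.32
ee_pos: [0.5801, 0.1139, 0.2386]
eef_rot: [[0.544, 0.611, 0.575], [0.744, -0.668, 0.007], [0.388, 0.424, -0.818]]
wrist_force: [-0.2, -0.2, 0.4]
gripper_width: 0.0511
grip_force: 0.0
```

```bash
python3 -c "
from rig import *
import cv2,numpy as np
s=sense();im=get_image('wrist')
np.savez('w1.npz',p=s['ee_pos'],R=s['eef_rot']);print(s['joint_pos'])
cv2.imwrite('pics/w3.png',im[:,:,::-1])"
```

```text
[ 12.93017155   8.14000683 -34.81928021 122.23843341  43.71221601
  23.10459031 -98.53295626]
```

View pics/w3.png

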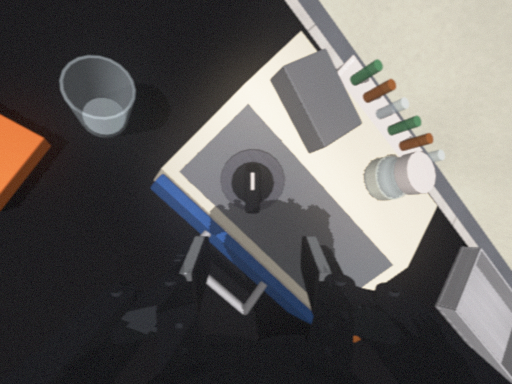

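The white line now points up in the image at (252,182), in line with the tool, so the knob is at about 2.25 rad (unlocked). The handle bar is visible from (208,281) to (245,310). I'll check the handle position and the dish clearance.

Run:
```python
from go import *
from rig import calibration
d=np.load('w1.npz');k=calibration('wrist');T=k['T_tool_cam']
def hit(C,M,k,u,v,h):
    r=M@[(u-k['cx'])/k['fx'],(v-k['cy'])/k['fy'],1];return C+r*((h-C[2])/r[2])
C=d['p']+d['R']@T[:3,3];M=d['R']@T[:3,:3]
for u,v in[(226,295),(245,310)]:print('handle',hit(C,M,k,u,v,.052))
k=calibration('scene');M=np.array(k['R']).T;C=-M@k['t']
for u,v,h in[(209,151,.01),(191,192,.02),(234.5,175),] [:2]:print(hit(C,M,k,u,v,h))
print('bar',hit(C,M,k,257.2,182.2,.052),hit(C,M,k,293.7,198.3,.052))
H=Rz(p[2])@[-.143,0,.052]+[p[0],p[1],0]
l=left;z=np.array([0,0,-1.]);Tm=np.c_[l,np.cross(z,l),z]
print(H);to(H+[0,0,.1],Tm);to(H+[0,0,-.017],Tm)
```

```text
handle [0.561 0.029 0.052]
handle [ 0.563 -0.004  0.052]
[ 0.518 -0.175  0.01 ]
[ 0.655 -0.153  0.02 ]
bar [0.563 0.    0.052] [0.562 0.104 0.052]
[0.567 0.05  0.052]
offset [-2.924 -0.064  2.062] rot [ 6.686 -2.583 -8.26 ] t 8.375 q [ 12.868   8.274 -34.727 122.243  43.856  23.084 -98.655] F [-0.448 -0.203  0.259]
offset [-4.435 -1.716  5.255] rot [ 6.686 -2.583 -8.26 ] t 8.375 q [ 12.868   8.274 -34.727 122.243  43.856  23.084 -98.655] F [-0.448 -0.203  0.259]
```

Emit:
drive_tool(offset=[[-0.8,0,0],[-1.5,0,0],[-2.2,0,0.5],[-2.9,0,1],[-2.9,-0.06,1.5]], rot=[[1.3,-0.5,-1.6],[2.6,-1,-3.2],[3.9,-1.5,-4.8],[5.2,-2,-6.5],[6.7,-2.6,-8.3]], claw=[0.35,0.35,0.35,0.35,0.35])

```text
time_s: 9.0
ee_pos: [0.5568, 0.0478, 0.1633]
eef_rot: [[0.142, 0.982, 0.127], [0.988, -0.148, 0.036], [0.054, 0.12, -0.991]]
wrist_force: [-0.5, -0.4, 0.7]
gripper_width: 0.0297
grip_force: 0.0
```

Emit:
drive_tool(offset=[[0,0,0],[0,0,0]], rot=[[0,0,0],[0,0,0]], claw=[0.35,0.35])

```text
time_s: 9.25
ee_pos: [0.557, 0.0509, 0.1645]
eef_rot: [[0.144, 0.981, 0.132], [0.988, -0.15, 0.038], [0.058, 0.125, -0.99]]
wrist_force: [0.1, -0.4, 0.1]
gripper_width: 0.0299
grip_force: 0.0
```

```bash
cat > h.py <<'E'
from go import *
H=np.array([.563,.048,.052]);z=np.array([0,0,-1.]);Tm=np.c_[left,np.cross(z,left),z]
E
python3 -c "
from h import *
to(H+[0,0,.06],Tm);to(H+[0,0,-.017],Tm)"; python3 snap.py wrist w4
```

```text
offset [-0.166 -0.008  1.755] rot [ 1.492 -0.543 -1.863] t 9.25 q [ 28.779  23.547 -44.511 110.356  21.979  46.315 -35.042] F [ 0.063 -0.42   0.078]
offset [-0.314 -0.33   4.297] rot [ 1.492 -0.543 -1.863] t 9.25 q [ 28.779  23.547 -44.511 110.356  21.979  46.315 -35.042] F [ 0.063 -0.42   0.078]
```

Emit:
drive_tool(offset=[[-0.1,0,0.4],[-0.17,0,1],[-0.17,0,1.75],[-0.17,0,1.75]], rot=[[0.8,-0.3,-1],[1.5,-0.55,-1.9],[1.5,-0.55,-1.9],[1.5,-0.55,-1.9]], claw=[0.35,0.35,0.35,0.35])

```text
time_s: 9.8
ee_pos: [0.5624, 0.0477, 0.1115]
eef_rot: [[-0.018, 1.0, -0.001], [1.0, 0.018, -0.001], [-0.001, -0.001, -1.0]]
wrist_force: [0.2, -0.1, 0.5]
gripper_width: 0.0297
grip_force: 0.0
```

```bash
python3 -c "
from h import *
to(H+[0,0,-.017],Tm)"; python3 snap.py wrist w5
```

```text
offset [0.011 0.025 2.551] rot [-0.017  0.01   0.033] t 9.8 q [ 24.811  32.553 -42.637 105.824  27.408  52.458 -29.569] F [ 0.182 -0.125  0.528]
```

View pics/w5.png

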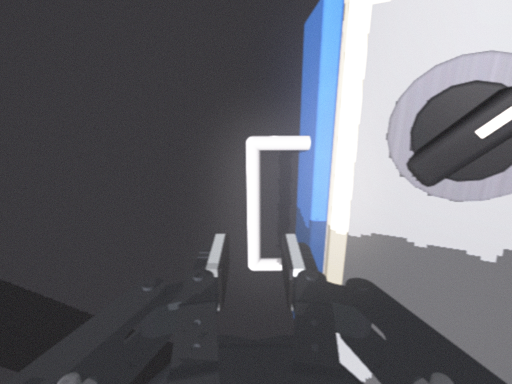

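The bar's column (254) is centred between the fingers (217 to 293), so I'll descend and grip.

Emit:
drive_tool(offset=[[0,0,0.7],[0,0,1.4],[0,0.02,2.1],[0,0.02,2.4],[0,0.02,2.4]], rot=[[0,0,0],[0,0,0],[0,0,0],[0,0,0],[0,0,0]], claw=[0.35,0.35,0.35,0.35,0.35])

```text
time_s: 10.48
ee_pos: [0.5637, 0.0477, 0.0403]
eef_rot: [[-0.019, 1.0, -0.002], [1.0, 0.019, -0.001], [-0.001, -0.002, -1.0]]
wrist_force: [-1.1, 0.3, -0.4]
gripper_width: 0.0301
grip_force: 0.0
```

Emit:
drive_tool(offset=[[0,0,0],[0,0,0],[0,0,0],[0,0,0]], rot=[[0,0,0],[0,0,0],[0,0,0],[0,0,0]], claw=[0.1,0,0,0])

```text
time_s: 10.98
ee_pos: [0.5611, 0.0476, 0.0412]
eef_rot: [[-0.02, 1.0, -0.006], [1.0, 0.02, -0.003], [-0.003, -0.006, -1.0]]
wrist_force: [-24.2, -0.3, 20.0]
gripper_width: 0.0077
grip_force: 58.9
```

Emit:
drive_tool(offset=[[0,0,0],[0,-0.06,0],[0,-0.06,0.25],[0,-0.06,0.25],[0,-0.06,0.25]], rot=[[0,0,0],[0,0,0],[0,0,0],[0,0,0],[0,0,0]], claw=[0.3,0.3,0.3,0.3,0.3])

```text
time_s: 11.6
ee_pos: [0.5623, 0.0476, 0.0334]
eef_rot: [[-0.019, 1.0, -0.001], [1.0, 0.019, -0.001], [-0.001, -0.001, -1.0]]
wrist_force: [0.2, -0.2, -0.0]
gripper_width: 0.0257
grip_force: 0.0
```

Emit:
drive_tool(offset=[[0,0,0],[0,0,0],[0,0,0],[0,0,0]], rot=[[0,0,0],[0,0,0],[0,0,0],[0,0,0]], claw=[0.1,0,0,0])

```text
time_s: 12.1
ee_pos: [0.561, 0.0475, 0.0334]
eef_rot: [[-0.019, 1.0, -0.003], [1.0, 0.019, -0.002], [-0.002, -0.003, -1.0]]
wrist_force: [-11.5, 0.1, 10.4]
gripper_width: 0.0079
grip_force: 58.6
```

Emit:
drive_tool(offset=[[0,-0.05,0],[0,-0.1,0],[0,-0.17,0],[0,-0.25,0],[0,-0.33,0]], rot=[[0,0,0],[0,0,0],[0,0,0],[0,0,0],[0,0,0]], claw=[0,0,0,0,0])

```text
time_s: 12.72
ee_pos: [0.5523, 0.0473, 0.0335]
eef_rot: [[-0.019, 1.0, -0.0], [1.0, 0.019, -0.001], [-0.001, -0.0, -1.0]]
wrist_force: [2.7, 0.0, 0.7]
gripper_width: 0.0075
grip_force: 58.7
```

Emit:
drive_tool(offset=[[0,-0.08,0],[0,-0.16,0],[0,-0.24,0],[0,-0.32,0],[0,-0.4,0]], rot=[[0,0,0],[0,0,0],[0,0,0],[0,0,0],[0,0,0]], claw=[0,0,0,0,0])

```text
time_s: 13.35
ee_pos: [0.5402, 0.047, 0.0335]
eef_rot: [[-0.019, 1.0, -0.0], [1.0, 0.019, -0.001], [-0.001, -0.001, -1.0]]
wrist_force: [2.3, -1.1, 3.1]
gripper_width: 0.0078
grip_force: 58.9
```

Emit:
drive_tool(offset=[[0,-0.09,0],[0,-0.18,0],[0,-0.27,0],[0,-0.36,0],[0,-0.45,0]], rot=[[0,0,0],[0,0,0],[0,0,0],[0,0,0],[0,0,0]], claw=[0,0,0,0,0])

```text
time_s: 13.98
ee_pos: [0.5267, 0.0467, 0.0335]
eef_rot: [[-0.019, 1.0, -0.001], [1.0, 0.019, -0.001], [-0.001, -0.001, -1.0]]
wrist_force: [2.4, -2.7, 4.9]
gripper_width: 0.0075
grip_force: 59.1
```

Emit:
drive_tool(offset=[[0,-0.09,0],[0,-0.18,0],[0,-0.27,0],[0,-0.36,0],[0,-0.45,0]], rot=[[0,0,0],[0,0,0],[0,0,0],[0,0,0],[0,0,0]], claw=[0,0,0,0,0])

```text
time_s: 14.6
ee_pos: [0.5132, 0.0464, 0.0335]
eef_rot: [[-0.019, 1.0, -0.001], [1.0, 0.019, -0.001], [-0.001, -0.001, -1.0]]
wrist_force: [2.9, -3.0, 5.8]
gripper_width: 0.0081
grip_force: 59.1
```

Emit:
drive_tool(offset=[[0,-0.09,0],[0,-0.18,0],[0,-0.27,0],[0,-0.36,0],[0,-0.45,0]], rot=[[0,0,0],[0,0,0],[0,0,0],[0,0,0],[0,0,0]], claw=[0,0,0,0,0])

```text
time_s: 15.22
ee_pos: [0.4997, 0.0461, 0.0335]
eef_rot: [[-0.019, 1.0, -0.001], [1.0, 0.019, -0.002], [-0.002, -0.001, -1.0]]
wrist_force: [2.0, -5.1, 5.4]
gripper_width: 0.0079
grip_force: 59.1
```

Emit:
drive_tool(offset=[[0,-0.09,0],[0,-0.18,0],[0,-0.27,0],[0,-0.34,0],[0,-0.4,0]], rot=[[0,0,0],[0,0,0],[0,0,0],[0,0,0],[0,0,0]], claw=[0,0,0,0,0])

```text
time_s: 15.85
ee_pos: [0.4876, 0.0458, 0.0335]
eef_rot: [[-0.019, 1.0, -0.001], [1.0, 0.019, -0.002], [-0.002, -0.001, -1.0]]
wrist_force: [2.8, -5.3, 3.7]
gripper_width: 0.0078
grip_force: 59.1
```

Roughly 16 mm remain, so I'll slow down towards the stop.

Emit:
drive_tool(offset=[[0,-0.06,0],[0,-0.12,0],[0,-0.18,0],[0,-0.24,0],[0,-0.3,0]], rot=[[0,0,0],[0,0,0],[0,0,0],[0,0,0],[0,0,0]], claw=[0,0,0,0,0])

```text
time_s: 16.48
ee_pos: [0.4786, 0.0455, 0.0335]
eef_rot: [[-0.019, 1.0, -0.001], [1.0, 0.019, -0.002], [-0.002, -0.001, -1.0]]
wrist_force: [3.2, -6.0, 5.1]
gripper_width: 0.0076
grip_force: 59.1
```

Emit:
drive_tool(offset=[[0,-0.04,0],[0,-0.08,0],[0,-0.12,0],[0,-0.16,0],[0,-0.2,0]], rot=[[0,0,0],[0,0,0],[0,0,0],[0,0,0],[0,0,0]], claw=[0,0,0,0,0])

```text
time_s: 17.1
ee_pos: [0.4726, 0.0454, 0.0335]
eef_rot: [[-0.019, 1.0, -0.001], [1.0, 0.019, -0.002], [-0.002, -0.001, -1.0]]
wrist_force: [2.8, -5.2, 5.1]
gripper_width: 0.008
grip_force: 59.2
```

Emit:
drive_tool(offset=[[0,-0.03,0],[0,-0.06,0],[0,-0.09,0],[0,-0.12,0],[0,-0.12,0]], rot=[[0,0,0],[0,0,0],[0,0,0],[0,0,0],[0,0,0]], claw=[0,0,0,0,0])

```text
time_s: 17.73
ee_pos: [0.4708, 0.0453, 0.0336]
eef_rot: [[-0.018, 1.0, 0.002], [1.0, 0.018, -0.001], [-0.001, 0.002, -1.0]]
wrist_force: [16.5, -4.7, -9.3]
gripper_width: 0.0074
grip_force: 58.4
```

At the stop: force has risen to 16 N after about 90 mm of travel. Releasing.

Emit:
drive_tool(offset=[[0,0,0],[0,0,0],[0,0,0],[0,0,0]], rot=[[0,0,0],[0,0,0],[0,0,0],[0,0,0]], claw=[0.3,0.3,0.3,0.3])

```text
time_s: 18.23
ee_pos: [0.469, 0.0458, 0.0334]
eef_rot: [[-0.019, 1.0, -0.001], [1.0, 0.019, -0.001], [-0.001, -0.001, -1.0]]
wrist_force: [-0.7, -0.5, 0.4]
gripper_width: 0.0255
grip_force: 0.0
```

Emit:
drive_tool(offset=[[0,0,-0.5],[0,0,-1.2],[0,0,-2.2],[0,0,-3.5],[0,0,-4.5]], rot=[[0,0,0],[0,0,0],[0,0,0],[0,0,0],[0,0,0]], claw=[0.3,0.3,0.3,0.3,0.3])

```text
time_s: 18.85
ee_pos: [0.4693, 0.0462, 0.1708]
eef_rot: [[-0.02, 1.0, 0.0], [1.0, 0.02, -0.001], [-0.001, 0.0, -1.0]]
wrist_force: [-0.6, 0.1, 0.7]
gripper_width: 0.0256
grip_force: 0.0
```

Emit:
drive_tool(offset=[[0,-0.5,-1],[0,-1.5,-2],[0,-2.5,-2],[0,-3,-2],[0,-3,-2]], rot=[[0,0,0],[0,0,0],[0,0,0],[0,0,0],[0,0,0]], claw=[0.3,0.3,0.3,0.3,0.3])

```text
time_s: 19.48
ee_pos: [0.3789, 0.0441, 0.2292]
eef_rot: [[-0.019, 1.0, 0.0], [1.0, 0.019, -0.003], [-0.003, 0.0, -1.0]]
wrist_force: [0.2, -0.4, 0.1]
gripper_width: 0.0255
grip_force: 0.0
```

Run:
```python
from rig import *
import cv2,numpy as np
a=get_image('scene')[140:310,150:440,::-1];b=get_image('side')[130:330,130:345,::-1]
A=cv2.resize(a,(440,258),interpolation=3);B=cv2.resize(b,(355,330),interpolation=3)
A=cv2.copyMakeBorder(A,0,72,0,0,cv2.BORDER_CONSTANT)
cv2.imwrite('pics/e.png',np.hstack([A,B]))
```

```text
(no output)
```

View pics/e.png

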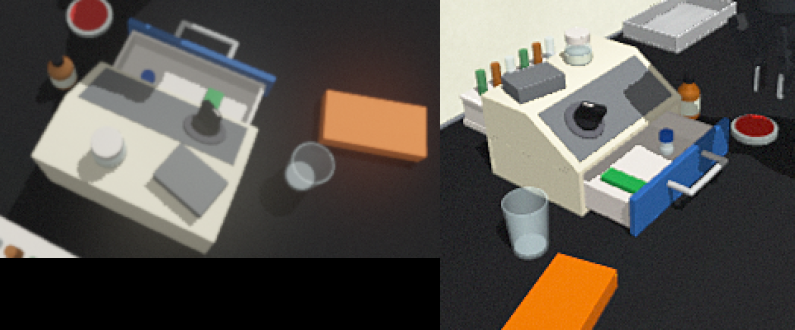

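The drawer is open. The vial stands upright at (666,140) in the picture, the knob is turned, and the other things are where they were.

```bash
python3 -c "
from rig import *
print(hand_in())"
```

```text
the job is handed in; nothing more can be done
None
```

The job is handed in: the knob was turned past its detent to about 2.25 rad, the drawer was pulled about 90 mm out to its stop, and in the last pictures the vial stands upright and nothing else appears to have moved.

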